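Clear a tipped can from the packing turntable

ROBOT

A 6-joint arm with a two-finger parallel gripper is mounted at the origin on the work surface. World frame = base frame: x ahead of the robot, y to its left, z up, the work surface at z = 0. Lengths are in m, angles in rad, forces in N, time in s.
With the tool pointing down it reaches from about 0.325 to 0.9 m from the base axis. Payload 6.1 kg.
Tool frame: the origin (TCP) lies midway between the tips of the shut fingers; the grasp point (between the pads) lies 19 mm behind it; z points along the fingers, y is the line along which they close (so a half turn about z gives the same grasp; the last joint's range is limited). The gripper opens to 85 mm and grips with 20 to 120 N. Pads are 22 mm wide; open, the fingers measure 114 mm over their backs; the gripper's body (76 mm by 85 mm) begins 54 mm behind the grasp point. The pads swing forward as they close: fully open they stand 13 mm farther back than shut.
Start: joints at [1.09, 0.22, 1.526, -0, 1.395, -0.126], TCP at [0.217, 0.586, 0.231] pointing down, gripper open.
Joint ranges: [-2.98, 2.98], [-0.91, 2.08], [0.09, 2.57], [-1.24, 4.39], [0.2, 2.65], [-2.68, 2.68]. Speed limits (rad/s): [2.57, 2.57, 3.01, 3.14, 3.14, 3.14].

INTERFACE

Orientations are given as [roll, pitch, yaw] about the fixed x, y, z axes, in that order (R = Rz(yaw) Ry(pitch) Rx(roll)).
In Python, from plant import movep, move_l, set_joints, gripper_to, hold, inverse_kinematics, observe, get_image, get_calibration, Unreachable, job_done gives the robot as it stands. Calls block until the motion is done:
- movep(position, orientation): joint-space move of the TCP to a pose.
- move_l(position, feed=0.15, rotation=None, max_force=None): straight line of the TCP; rotation=None keeps the orientation; feed is the mean speed in m/s. With max_force (N) it stops when the force on the tool has changed by that much, and returns True; else False.
- set_joints(angles): joint-space move.
- gripper_to(opening, f_grip=None): finger opening in m; f_grip is the grip in N (None keeps the last); returns when the fingers have stopped.
- hold(seconds).
- inverse_kinematics(position, orientation): joint angles nearest the present ones, or None.
- observe(): the state.
- get_image(name): name is "scene" or "top"; returns (picture, depth): 480x640x3 uint8, red, green, blue; 480x640 float32, m along the optical axis (not along the pixel's ray), 0 where there is no reading.
- get_calibration(name): a dict with "intrinsics" (3x3 intrinsics, pixels), "world_from_camera" (4x4, takes a point from camera to world coordinates). Camera axes: x right, y down, z forward; pixel columns grow to the right and rows downward; lengths in m; the calibration is good to about 2 mm. A picture is of the moment at which its call begins. get_calibration takes no time and is no camera call.
A pose or a line that the arm cannot do raises Unreachable and nothing moves.
- job_done(): hands the job in; it is judged then, once.
The state is a dict: "time_s": time; "q": joint angles; "joint_velocities": joint speeds; "joint_torque": joint torques, N m; "eef_pos": TCP position; "tcp_rot": TCP orientation; "ft_force": force on the tool from outside, world axes, zero at the start; "torque": the same for the moment, N m; "opening": finger opening in m; "grasp_force": force on a finger pad.
Only numpy, scipy, OpenCV 4.12 (cv2) and the standard library are available. Lean on these libraries where they do the work, as an engineer would, in place of code of your own. Each camera call takes 0.05 s, during which the arm holds its last target. There are 200 camera calls.

TASK

A can has tipped over on the packing turntable, beside the guide that is clipped on its rail. Press the lever to pop the guide up past its sprung catches, without taking hold of it yet, then lift it off and set it down upright inside the shallow metal tray; after that lift the tipped can off the turntable and lay it on its side on the floor of the red basket. Set both down rather than dropping them, keep the two standing cans upright on the turntable, and do not disturb the jar or the carton.

Things in the scene. Friction and masses are not known exactly. Their poses are not given: they have to be found in the camera images.
- station: Fixed grey packing station with turntable, rail, catches and lever; origin on the table directly under the turntable's axis, x along the rail, z up. At y = -193 to -219 mm, x = +-34 mm, stand two catch housings (top z = 100 mm), each with a sprung white roller pointing at the rail. The lever lies farther out on the same side.
- turntable_top (a point): Centre of the top of the steel turntable, station (0, 0, 45) mm: radius 130 mm, passive, spins freely at a touch.
- rail_mid (a point): Middle of the rail's top face, station (0, -155, 120) mm. The rail is a level steel bar, 20 mm wide, 240 mm long along the station's x, with a 40 mm gap in its middle; stops on it at 53 mm either side of the middle rise 6 mm above its top.
- lever (a joint): Pry lever angle (rad): 0 at rest (level, lightly sprung), up to 0.55 with its outer pad pressed down. Pivot along the station's x at station (0, -205, 105) mm; its tongue, 36 mm inward of that, lifts the guide's roof through a gap in the rail. The guide pops past its catches at about 0.4 to 0.47 rad, for about 10 N on the pad. Released, the lever springs back and the popped guide stays up.
- lever_pad (a point): Centre of the top face of the black rubber pad (44 x 30 mm) at the lever's outer end, 90 mm from the pivot; at rest station (0, -295, 110) mm. Pressing the lever to 0.5 rad takes it down about 45 mm along an arc.
- guide: Loose aluminium guide, about 400 g, saddled on the rail. Origin: middle of the lower face of its saddle's roof, on the rail's top when clipped on; x along the rail, y out over the turntable, z up. Saddle: roof 90 x 32 mm, 6 mm thick, with a lip to y = -36 mm in its middle; walls 50 mm deep on either side of the rail, the -y one open in the middle. Two beads on the -y wall sit under the catch rollers.
- guide_tab (a point): Top of the grip tab that stands on the saddle's roof: guide (0, 0, 50) mm; 40 mm (x) by 14 mm (y), 44 mm tall. The guide balances within 10 mm of it. Once popped the guide sits about 15 mm higher and comes straight up freely (50 mm more clears the rail). Set down, it stands on the saddle walls, its origin 50 mm above the floor under it.
- guide_end (a point): Middle of the far end of the guide's fence, guide (0, 185, -24) mm. The fence is an upright plate 4 mm thick, 48 mm tall (guide z = -48 to 0), running from the saddle out over the turntable.
- tipped_can: The one can lying on its side on the turntable, diameter 54 mm, 85 mm long, about 200 g; origin at its centre (27 mm above what it lies on), y along its length. It can roll.
- can_a: Standing can, diameter 54 mm, 85 mm tall, on the turntable across the fence from the tipped can; origin at the centre of its underside, z up.
- can_b: Another such standing can on the turntable, beyond the end of the fence; origin at the centre of its underside, z up.
- tray: Fixed shallow steel tray, 300 (x) x 150 (y) x 35 mm outside, walls and floor 4 mm; origin at the centre of its underside. It and the basket may be on either side.
- basket: Fixed red basket, 240 (x) x 150 (y) x 85 mm outside, walls and floor 5 mm, open on top; origin at the centre of its underside.
- jar: Standing glass jar, diameter 64 mm, 120 mm tall; origin at the centre of its underside. Leave alone.
- carton: Small carton 70 x 100 mm, 130 mm tall; origin at the centre of its underside. Leave alone.

How it is judged:
By the outcome, as a careful person would: the job done as asked, in the order asked, and still so for the second after the job is handed in, with the robot touching nothing.
It also fails if it takes over 69 s, if anything falls off the work surface, if the arm or the gripper's body presses on something with over 40 N, if the wrist force passes 120 N, or if a joint passes its speed limit or range.

## Working session

There is one attempt and no reset: what is moved stays moved. The work goes in short steps, each a Python script; the robot and the scene stay as the last script left them, time stands still between calls to the robot, and variables do not carry over. Pictures are saved under pics/ and viewed, at most 10 in all, crops included, and the job is handed in when it is done.

```bash
mkdir -p pics; ls
python3 - <<'E'
from plant import *
import cv2,numpy as np
for n in("scene","top"):
    p,d=get_image(n); cv2.imwrite(f"pics/{n}0.png",p[:,:,::-1]); np.savez(f"{n}0.npz",p=p,d=d)
    c=get_calibration(n); print(n,np.round(c["intrinsics"],1).tolist(),np.round(c["world_from_camera"],3).tolist(),(d>0).mean())
print(observe()["time_s"])
E
```

```text
pics
scene [[618.5, 0.0, 317.7], [0.0, 618.5, 230.7], [0.0, 0.0, 1.0]] [[-0.286, 0.797, -0.532, 1.33], [0.958, 0.242, -0.153, 0.218], [0.007, -0.554, -0.832, 1.309], [0.0, 0.0, 0.0, 1.0]] 0.9959798177083333
top [[445.3, 0.0, 320.5], [0.0, 445.3, 238.4], [0.0, 0.0, 1.0]] [[0.019, -0.987, 0.159, 0.432], [-1.0, -0.019, 0.002, 0.015], [0.001, -0.159, -0.987, 1.056], [0.0, 0.0, 0.0, 1.0]] 0.9961555989583334
0.1
```

View pics/scene0.png

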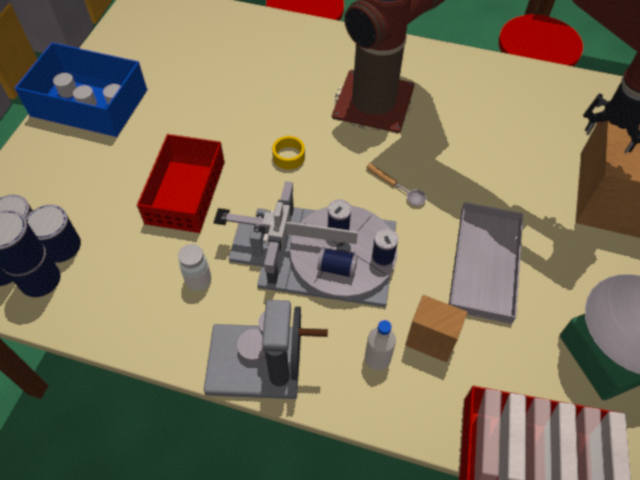

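View pics/top0.png

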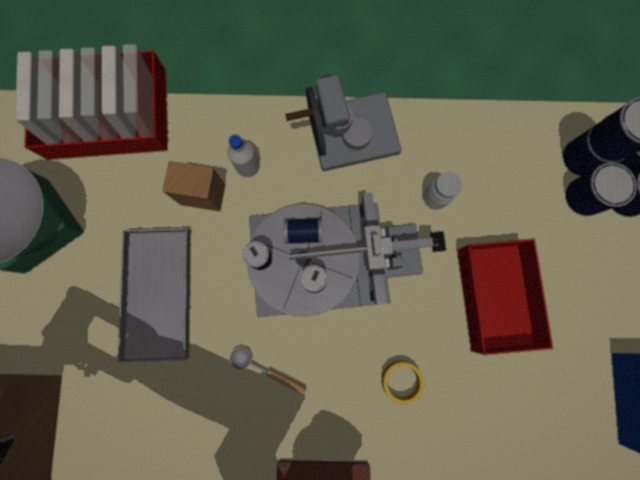

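The top view shows the turntable centred near (305,258), with the rail at x≈375, the tab near (378,245) and the pad at (438,242). The tray is at (155,293), the basket at (505,297), the tipped can at (302,231), and the standing cans at (257,253) and (313,278).

```bash
cat > h.py <<'E'
import numpy as np,cv2
from plant import *
def cloud(n,p=None,d=None):
    if p is None: p,d=get_image(n)
    c=get_calibration(n);K=np.array(c["intrinsics"]);T=np.array(c["world_from_camera"])
    v,u=np.mgrid[0:480,0:640]
    P=np.stack([(u-K[0,2])/K[0,0]*d,(v-K[1,2])/K[1,1]*d,d],-1)
    return p,P@T[:3,:3].T+T[:3,3],d>0
def rect(W,m):
    (c,s,a)=cv2.minAreaRect((W[m][:,:2]*1000).astype(np.float32)); return np.round(c,1),np.round(s,1),round(a,1)
E
python3 - <<'E'
from h import *
for n in("scene","top"):
    z=np.load(n+"0.npz");p,W,ok=cloud(n,z["p"],z["d"]);hsv=cv2.cvtColor(p,cv2.COLOR_RGB2HSV)
    x,y,Z=W[...,0],W[...,1],W[...,2]
    print(n)
    def near(cx,cy,r):return ok&(np.hypot(x-cx,y-cy)<r)
    # probe at pixels
    if n=="top":
        for name,(u,v) in dict(tt=(305,258),tip=(302,231),ca=(313,278),cb=(257,253),tab=(378,245),pad=(438,242),tray=(155,293),bask=(505,297),jar=(447,186),carton=(190,182),fence=(320,253),railtop=(368,205),railbot=(380,295)).items(): print(name,np.round(W[v,u]*1000))
    red=(hsv[...,1]>180)&((hsv[...,0]<8)|(hsv[...,0]>172))
    m=red&near(.42,-.42,.22)
    print("basket rim",rect(W,m&(Z>.078)), np.median(Z[m&(Z<.03)]) if (m&(Z<.03)).any() else 0, rect(W,m&(Z<.012)))
    m=near(.43,.38,.2)&(abs(Z-.035)<.006);print("tray rim",rect(W,m))
    m=near(.5,-.245,.05)&(Z>.09)&(p.max(-1)<50);print("pad",m.sum(),W[m].mean(0))
E
python3 - <<'E'
import cv2
a=cv2.imread('pics/top0.png')[170:330,235:455];cv2.imwrite('pics/c0.png',cv2.resize(a,None,fx=3.6,fy=3.6,interpolation=cv2.INTER_CUBIC))
E
```

```text
scene
basket rim (array([ 477.5, -392.8]), array([242. , 149.7]), 6.2) 0.004402908270649819 (array([ 476.1, -394.1]), array([243.2, 150.6]), 6.6)
tray rim (array([464.8, 397.2]), array([305.6, 151.8]), 3.1)
pad 0 [nan nan nan]
top
tt [549.  51.  47.]
tip [602.  57.  98.]
ca [498.  30. 131.]
cb [548. 148. 132.]
tab [ 564. -100.  168.]
pad [ 582. -236.  111.]
tray [465. 403.   1.]
bask [ 471. -418.    5.]
jar [ 703. -256.  121.]
carton [699. 299. 129.]
fence [552.  17. 118.]
railtop [658. -85. 122.]
railbot [ 466. -110.  120.]
basket rim (array([ 472.4, -394.9]), array([235.7, 149.4]), 6.3) 0.0046207656530745655 (array([ 471.9, -395.4]), array([230.8, 147.7]), 6.2)
tray rim (array([463.5, 396.5]), array([300.3, 152. ]), 3.0)
pad 0 [nan nan nan]<stdin>:14: RuntimeWarning: Mean of empty slice.
  ret = um.true_divide(
```

View pics/c0.png

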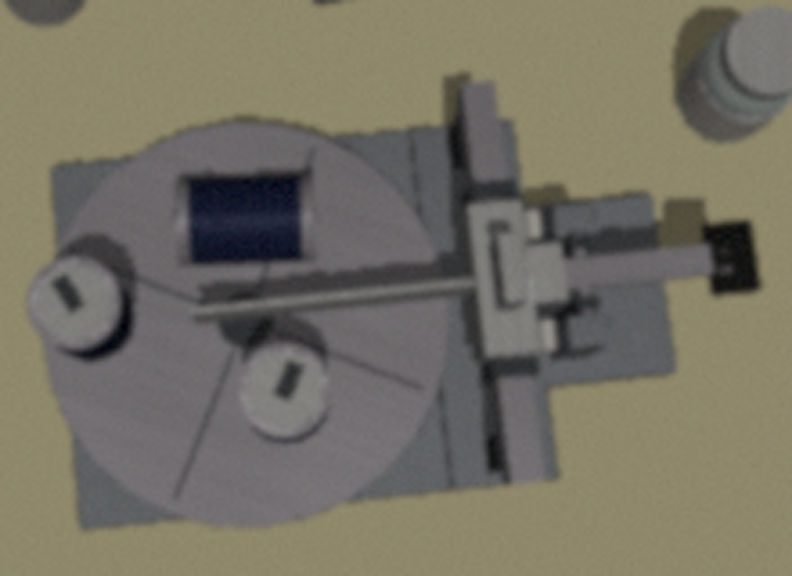

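The crop shows the guide roughly in the middle of the rail, with the station turned a few degrees. The tipped can is at crop (245,218) with its axis nearly along the fence. can_a is at (285,390), can_b at (75,305) and the pad at (732,257).

Run:
```python
from h import *
for n in("scene","top"):
    z=np.load(n+"0.npz");p,W,ok=cloud(n,z["p"],z["d"]);hsv=cv2.cvtColor(p,cv2.COLOR_RGB2HSV)
    x,y,Z=W[...,0],W[...,1],W[...,2];print(n)
    def near(cx,cy,r):return ok&(np.hypot(x-cx,y-cy)<r)
    def comp(m):
        k,l,s,c=cv2.connectedComponentsWithStats(m.astype(np.uint8));return l==1+np.argmax(s[1:,4])
    m=comp(near(.55,.05,.16)&(abs(Z-.046)<.005));c,r=cv2.minEnclosingCircle((W[m][:,:2]*1000).astype(np.float32));print("tt",np.round(c),round(r),np.median(Z[m]))
    m=near(.56,-.1,.15)&(abs(Z-.120)<.004)&(abs(y+.1-(x-.562)*.13)<.022);print("rail",rect(W,m))
    m=comp(near(.564,-.1,.05)&(Z>.155));print("tab",rect(W,m&(Z>.165)),np.median(Z[m]),W[m&(Z>.165)].mean(0).round(4))
    m=comp(near(.582,-.24,.03)&(Z>.1));print("pad",rect(W,m),m.sum(),np.median(Z[m]))
    blue=(hsv[...,0]>105)&(hsv[...,0]<135)&(hsv[...,1]>90)
    m=comp(near(.6,.057,.07)&(Z>.055)&(Z<.105)&(x>.57));print("tip",rect(W,m),Z[m].max(),"ridge",rect(W,m&(Z>.093)))
    for k,(cx,cy) in dict(a=(.498,.03),b=(.548,.148)).items():
        m=comp(near(cx,cy,.04)&(Z>.122));c,r=cv2.minEnclosingCircle((W[m][:,:2]*1000).astype(np.float32));print("can",k,np.round(c),round(r),np.median(Z[m]))
    m=comp(near(.55,.02,.12)&(abs(Z-.118)<.008)&(y>-.07)&(abs(x-.553)<.03));print("fence",rect(W,m),W[m][:,1].max(), W[m][np.argmax(W[m][:,1])])
    for k,(cx,cy,h) in dict(jar=(.703,-.256,.12),carton=(.699,.299,.13)).items():
        m=near(cx,cy,.08)&(abs(Z-h)<.006);print(k,rect(W,m))
```

```text
scene
tt [551.  56.] 131 0.044079533804257
rail (array([571.1, -98.5]), array([240.5,  40.7]), 9.0)
tab (array([570.4, -96. ]), array([41.8, 13.9]), 9.8) 0.16733510288233577 [ 0.5703 -0.0961  0.1686]
pad (array([ 586.9, -230.6]), array([45.5, 39.6]), 4.9) 227 0.10840175635472282
tip (array([610.9,  58.2]), array([56.2, 87.2]), 3.1) 0.10420533536211707 ridge (array([610.5,  57.9]), array([38.9, 85.3]), 5.1)
can a [500.  30.] 30 0.12878002750336048
can b [548. 153.] 30 0.12914672639123137
fence (array([556. ,   8.5]), array([ 11.2, 157.4]), 8.0) 0.08666211009689467 [0.54652249 0.08666211 0.1192495 ]
jar (array([ 713.5, -258.4]), array([58.1, 54. ]), 22.5)
carton (array([707.9, 306.5]), array([99.9, 73.8]), 82.2)
top
tt [548.  56.] 130 0.04471138824239651
rail (array([567.2, -99.2]), array([239.4,  42.3]), 9.6)
tab (array([567.1, -97.8]), array([39.8, 14.1]), 6.1) 0.1691752306030852 [ 0.5667 -0.0978  0.1693]
pad (array([ 583.4, -230.7]), array([43.7, 41.7]), 7.9) 334 0.10939786814759173
tip (array([606.8,  56.4]), array([54.3, 85.9]), 2.1) 0.10288471424958856 ridge (array([606.1,  56.2]), array([40.2, 85.5]), 2.0)
can a [498.  29.] 27 0.13001674742780656
can b [547. 153.] 28 0.13005740906336194
fence (array([553.7,   8.2]), array([  4.6, 154.3]), 7.1) 0.08454416490871765 [0.54257372 0.08454416 0.11587866]
jar (array([ 709.5, -260.6]), array([53.6, 55.7]), 45.8)
carton (array([705.5, 305. ]), array([101.2,  71. ]), 82.6)
```

```bash
cat >> h.py <<'E'
YAW=np.radians(7.2); O=np.array([.5495,.056])
def st(x,y): c,s=np.cos(YAW),np.sin(YAW); return O+np.array([c*x-s*y,s*x+c*y])/1000
def down(deg): return [np.pi,0,np.radians(deg)]
TR=np.array([.464,.397]); BK=np.array([.475,-.394])
E
python3 - <<'E'
from h import *
print(observe()["tcp_rot"])
a=np.radians(3); tr=TR-.0745*np.array([np.cos(a),np.sin(a)])
for nm,(x,y),z,ys in [("pad",st(0,-295),.12,(7.2,97.2,-82.8,-172.8)),("tab",st(0,-155),.2,(7.2,-172.8)),("trayOut",tr,.07,(-87,93)),("can",(.6085,.057),.052,(92.5,-87.5)),("bask",BK,.012,(96,-84))]:
    for w in ys:
        q=inverse_kinematics([x,y,z],down(w)); print(nm,np.round([x,y],3),w,None if q is None else np.round(q,2))
E
```

```text
[-3.13984242e+00 -2.44654734e-04  2.78676839e+00]
pad [ 0.586 -0.237] 7.2 [-0.51  0.34  1.6  -0.    1.2   0.94]
pad [ 0.586 -0.237] 97.2 [-0.51  0.34  1.6   0.    1.2  -0.63]
pad [ 0.586 -0.237] -82.8 [-0.51  0.34  1.6  -0.    1.2   2.51]
pad [ 0.586 -0.237] -172.8 [-0.51  0.34  1.6   0.    1.2  -2.2 ]
tab [ 0.569 -0.098] 7.2 [-0.31  0.13  1.69 -0.    1.32  1.14]
tab [ 0.569 -0.098] -172.8 [-0.31  0.13  1.69  0.    1.32 -2.  ]
trayOut [0.39  0.393] -87 [ 0.65  0.23  1.84  0.    1.07 -2.55]
trayOut [0.39  0.393] 93 [ 0.65  0.23  1.84 -0.    1.07  0.6 ]
can [0.608 0.057] 92.5 [-0.04  0.37  1.7  -0.    1.07 -0.08]
can [0.608 0.057] -87.5 None
bask [ 0.475 -0.394] 96 [-0.82  0.44  1.69  0.    1.01 -0.92]
bask [ 0.475 -0.394] -84 [-0.82  0.44  1.69 -0.    1.01  2.22]
```

Run:
```python
from h import *
gripper_to(0.0); 
movep([*st(0,-297),.23],down(97.2))
print(observe()["time_s"])
move_l([*st(0,-297),.122],feed=.2)
r=move_l([*st(0,-290),.069],feed=.05,max_force=35)
o=observe();print(r,o["time_s"],o["eef_pos"],o["ft_force"])
hold(.2)
move_l([*st(0,-297),.122],feed=.15)
move_l([*st(0,-297),.24],feed=.25)
p,W,ok=cloud("top");cv2.imwrite("pics/t1.png",cv2.resize(p[150:350,210:470,::-1],None,fx=3,fy=3))
m=ok&(np.hypot(W[...,0]-.568,W[...,1]+.098)<.04)&(W[...,2]>.155);print(rect(W,m&(W[...,2]>.18)),np.median(W[m][:,2]),observe()["time_s"])
```

```text
4.0333
False 5.9417 [ 0.58573209 -0.23167849  0.06874603] [0.15733744 0.54971847 2.09481519]
(array([567. , -96.9]), array([40.3, 13.7]), 7.1) 0.18267809129604112 7.325
```

View pics/t1.png

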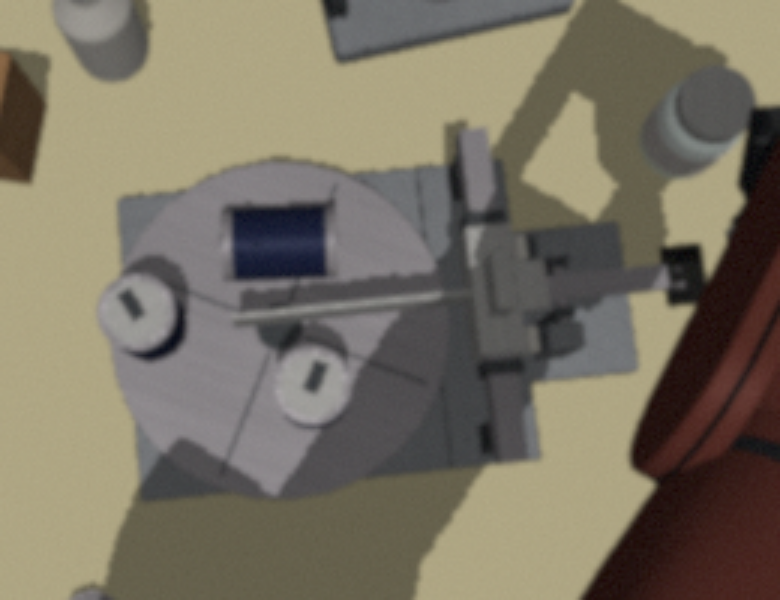

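The guide has popped: the tab top moved from z≈0.169 to 0.183 m at the same place in plan, and the lever is back at rest with its pad at crop (684,275). The cans are undisturbed. Next is the grasp and lift.

Run:
```python
from h import *
T=[.5688,-.097]
gripper_to(.045)
movep([*T,.25],down(-172.8))
move_l([*T,.148],feed=.12,max_force=12)
o=observe();print(o["time_s"],o["eef_pos"],o["ft_force"])
gripper_to(0,f_grip=70)
o=observe();print(o["opening"],o["grasp_force"],o["ft_force"])
print(move_l([*T,.21],feed=.08,max_force=25)); o=observe();print(o["ft_force"],o["opening"])
move_l([*T,.28],feed=.15)
o=observe();print(o["time_s"],o["eef_pos"],o["ft_force"],o["torque"],o["opening"],o["grasp_force"])
p,W,ok=cloud("top");cv2.imwrite("pics/t2.png",p[:,:,::-1]);p,W,ok=cloud("scene");cv2.imwrite("pics/s2.png",cv2.resize(p[130:330,180:440,::-1],None,fx=3,fy=3))
```

```text
10.0583 [ 0.5694632  -0.09723869  0.14893397] [-0.18049321 -0.60654251 -0.32583199]
0.013403701107507762 68.91978621482849 [0.52848383 0.91756802 3.2184296 ]
False
[-0.48944039  0.08703918 -3.52512891] 0.013332022073763314
11.9833 [ 0.56836978 -0.09685204  0.27895444] [-0.94009232 -0.56986322 -4.28385112] [-0.0239545   0.00602535 -0.01090362] 0.013307109307756162 68.61639261245728
```

View pics/s2.png

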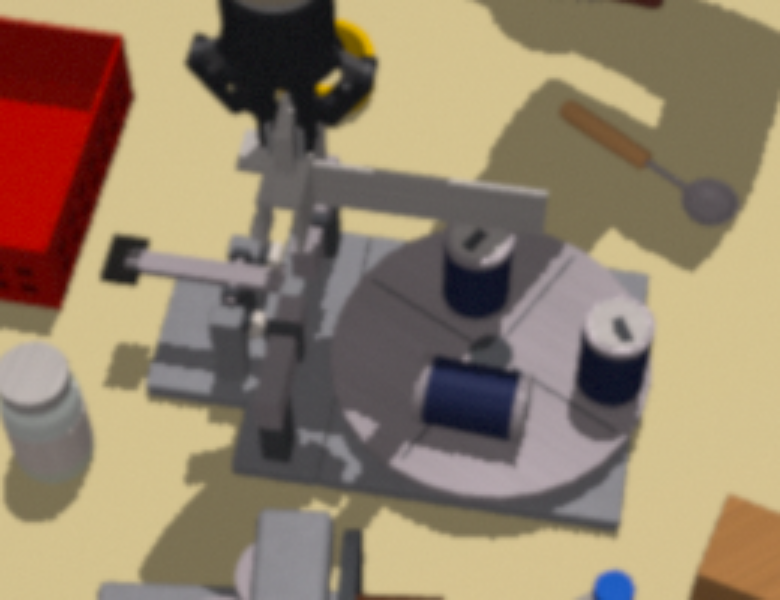

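The guide hangs level from the gripper at crop (290,170), with the fence clear above the cans, which have not moved. Next is the tray.

Run:
```python
from h import *
a=np.radians(3); tr=TR-.0745*np.array([np.cos(a),np.sin(a)])
movep([*tr,.28],down(93))
move_l([*tr,.095],feed=.15)
o=observe();print(o["time_s"],o["ft_force"],o["opening"])
p,W,ok=cloud("top");cv2.imwrite("pics/t3.png",p[:,:,::-1]);p,W,ok=cloud("scene");cv2.imwrite("pics/s3.png",cv2.resize(p[150:370,380:640,::-1],None,fx=2.7,fy=2.7))
r=move_l([*tr,.062],feed=.03,max_force=5)
o=observe();print(r,o["eef_pos"],o["ft_force"],o["torque"])
```

```text
15.6833 [ 0.34592481  0.58315429 -4.21177413] 0.013340234994990883
True [0.38946503 0.39305817 0.06901356] [0.62404694 0.25505514 4.15623053] [-0.10575394  0.07501938 -0.03794302]
```

View pics/s3.png

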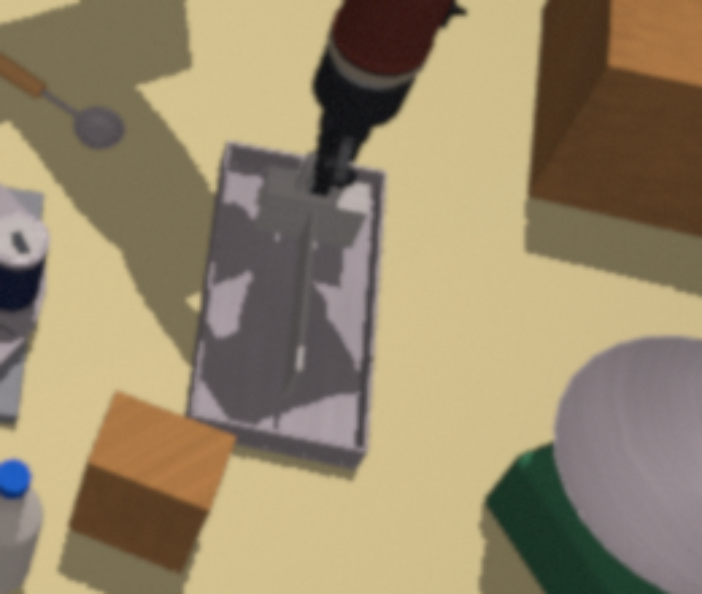

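The guide is over the tray with clearance all round, and it touched the floor at TCP z=0.069 as predicted. Next: release, back off, and remeasure the guide and can.

Run:
```python
from h import *
gripper_to(.05); o=observe(); e=o["eef_pos"]
move_l([e[0],e[1],.2],feed=.15)
movep([.45,.25,.3],down(92.5))
for n in("scene","top"):
    p,W,ok=cloud(n);x,y,Z=W[...,0],W[...,1],W[...,2]
    def near(cx,cy,r):return ok&(np.hypot(x-cx,y-cy)<r)
    m=near(.39,.393,.06)&(abs(Z-.104)<.006);print(n,"tab",m.sum(),rect(W,m) if m.sum()>5 else 0)
    m=near(.39,.393,.07)&(abs(Z-.06)<.005);print("roof",rect(W,m) if m.sum()>5 else 0, np.median(Z[m]))
    m=near(.607,.057,.075)&(Z>.055)&(Z<.108)&(x>.56);print("tip",m.sum(),rect(W,m),"ridge",rect(W,m&(Z>.093)))
    for k,(cx,cy) in dict(a=(.498,.03),b=(.548,.15)).items():
        m=near(cx,cy,.045)&(abs(Z-.13)<.006);print(k,rect(W,m) if m.sum()>5 else 0)
    cv2.imwrite(f"pics/{n}4.png",p[:,:,::-1])
print(observe()["time_s"])
```

```text
scene tab 84 (array([392.5, 395.8]), array([20. , 38.7]), 6.3)
roof (array([395.2, 395.1]), array([88.8, 92. ]), 51.2) 0.05894978295268527
tip 887 (array([612.7,  58.3]), array([55.7, 87.5]), 4.8) ridge (array([614.4,  58.1]), array([43.4, 85.7]), 7.2)
a (array([500.3,  30.4]), array([57.7, 52. ]), 15.6)
b (array([550. , 154.2]), array([57.5, 52.9]), 12.9)
top tab 0 0
roof 0 nan
tip 937 (array([607.5,  56.5]), array([54.8, 85.7]), 3.4) ridge (array([607.4,  56.4]), array([39.2, 85.5]), 3.0)
a (array([498.2,  29.2]), array([54.2, 52. ]), 1.2)
b (array([546.4, 153.1]), array([54.6, 52.9]), 46.7)
18.9417
  return _methods._mean(a, axis=axis, dtype=dtype,
  ret = ret.dtype.type(ret / rcount)
```

View pics/scene4.png

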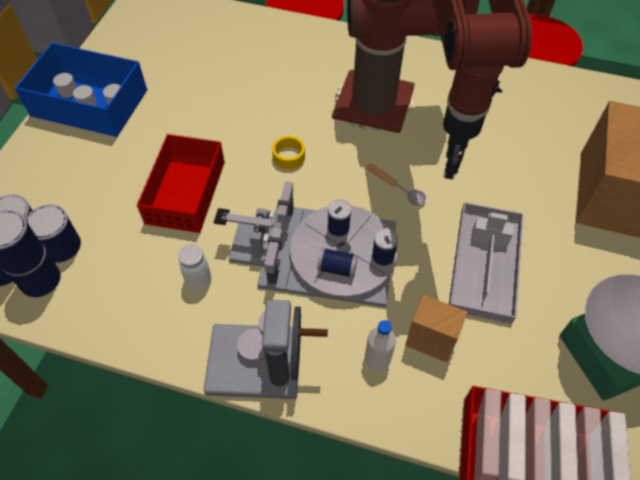

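The guide stands upright in the tray at (493,245), and the cans are unchanged. Next is the tipped can.

Run:
```python
from h import *
C=[.6095,.0572]
gripper_to(.075)
movep([*C,.24],down(94))
move_l([*C,.12],feed=.2)
r=move_l([*C,.053],feed=.06,max_force=8)
o=observe();print(r,o["time_s"],o["eef_pos"],o["ft_force"])
gripper_to(.03,f_grip=35)
o=observe();print(o["opening"],o["grasp_force"],o["ft_force"],o["eef_pos"])
move_l([*C,.09],feed=.06)
o=observe();print(o["opening"],o["grasp_force"],o["ft_force"])
move_l([*C,.25],feed=.2)
o=observe();print(o["opening"],o["time_s"],o["ft_force"],o["torque"])
p,W,ok=cloud("scene");cv2.imwrite("pics/s5.png",cv2.resize(p[110:330,130:440,::-1],None,fx=2.5,fy=2.5))
```

```text
False 22.3333 [0.6099907  0.057211   0.05359497] [ 0.52884065 -0.33150036  0.59967216]
0.052911586047526715 36.68741226196289 [-0.70477485 -0.07797469  4.0460963 ] [0.60986058 0.05720512 0.05367373]
0.05317037457225382 37.08763003349304 [-0.11633605 -1.06744923 -2.06580816]
0.0528440145245348 24.375 [-0.40914192 -0.42194978 -3.2426218 ] [-0.03904325 -0.00569464 -0.02414762]
```

View pics/s5.png

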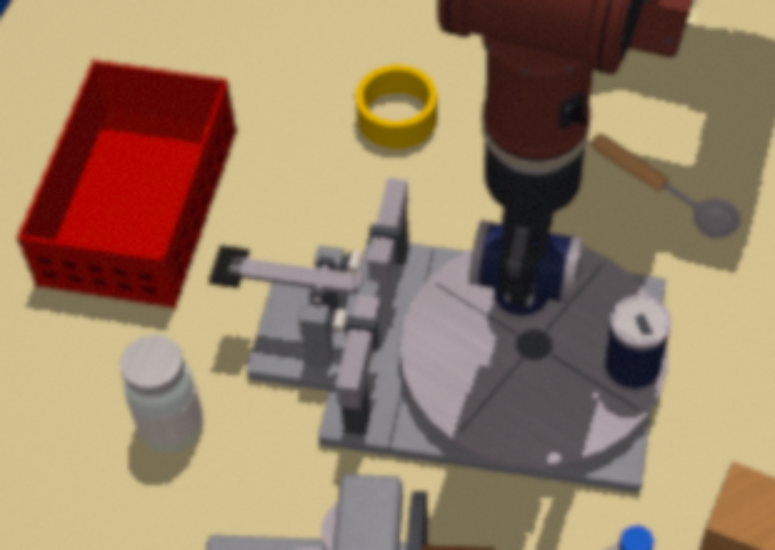

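The can is held level at crop (525,265), and the standing cans are still up. Next is the basket.

Run:
```python
from h import *
movep([*BK,.25],down(96.2))
move_l([*BK,.04],feed=.15)
r=move_l([*BK,.008],feed=.03,max_force=4)
o=observe();print(r,o["time_s"],o["eef_pos"],o["ft_force"],o["opening"])
hold(.2); gripper_to(.068); hold(.3)
print(observe()["ft_force"])
move_l([*BK,.13],feed=.1); movep([.40,-.15,.35],down(96.2)); hold(.3)
p,W,ok=cloud("scene");cv2.imwrite("pics/s6.png",p[:,:,::-1])
p,W,ok=cloud("top");m=ok&(np.hypot(W[...,0]-.475,W[...,1]+.394)<.065)&(W[...,2]>.03)&(p[...,0]<110);print(m.sum(),rect(W,m) if m.any() else 0,W[m][:,2].max() if m.any() else 0)
print(observe()["time_s"])
```

```text
True 28.5083 [ 0.47470439 -0.39367178  0.01364881] [-1.291398    0.67062442  5.10029629] 0.052950086909132534
[-0.26264647  0.18306354 -0.27752176]
76 (array([ 491.9, -424.9]), array([21.1, 25.9]), 88.4) 0.06092730845390881
32.3083
```

View pics/s6.png

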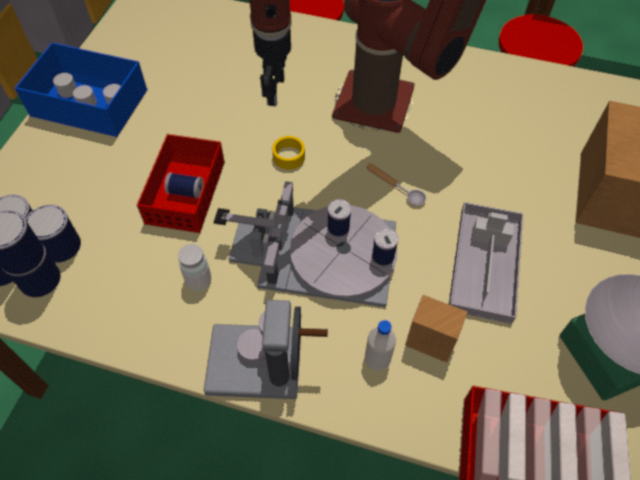

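The can lies on its side in the basket at (184,186). The guide is upright in the tray at (493,245), the standing cans are up, and the jar and carton are untouched.

```bash
python3 -c "
from plant import *
print(job_done())"
```

```text
the job is handed in; nothing more can be done
None
```

I handed the job in at about 32 s, with the guide upright in the tray, the tipped can on its side on the basket floor, both standing cans still up and the jar and carton untouched; no verdict came back.

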